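# Make up two sampling kits

### The job

Make up the two sampling kits from the stock on the bench to the right of the trays, setting each thing in the cut-out shaped for it so that it rests on the cut-out's floor: the wider tray takes the box of slides, the felt pen and one of the two small dishes; the narrower tray takes the tube, standing on its cap, and the other small dish (either one). Dishes and box stay right side up, and the two large dishes stay where they are.

Things in the scene. Friction and masses are not known exactly. Their poses are not given: they have to be found in the camera images.
- smear_tray: Wider tray: 196 (x) by 124 (y) mm white tray with dark foam insert, fixed. Origin: centre of underside; x along the long side away from the robot, y to the left, z up. Foam face 14, rim 15 mm above the bench. Cut-outs 6 mm deep (floor at z 8 mm), centres in mm: rectangle 96 (x) by 44 (y) at (-37, +17) (slide box); round 66 diameter at (+52, +17) (dish); slot 148 (x) by 24 (y) at (0, -38) (pen)
- water_tray: Narrower tray: 196 (x) by 94 (y) mm white tray with dark foam insert, fixed. Origin: centre of underside; x along the long side away from the robot, y to the left, z up. Foam face 14, rim 15 mm above the bench. Cut-outs 6 mm deep (floor at z 8 mm), centres in mm: round 66 diameter at (+52, 0) (dish); round 48 diameter at (-58, 0) (tube)
- tube: 50 ml plastic tube standing upside down on its green-blue cap, 115 mm tall, 24 g; cap 38 mm wide, 15 mm high; clear barrel 30 mm wide, a cone in the top 20 mm: grip the barrel at half height. Origin: centre of its underside (on the cap), z up. The only tube to the right of the trays
- dish_a: small round petri dish with lid, clear with pale agar, 55 mm across the lid's rim and 14 mm high (solid to the fingers: 50 mm across, 12 mm high), 11 g. Origin: centre of its underside, z up. Looks the same as dish_b but for the handwriting and may be swapped with it
- dish_b: the second small round petri dish, same size and look as dish_a, origin likewise. May be swapped with dish_a
- slide_pack: small white and blue carton of microscope slides, closed, 33 (x) by 83 (y) by 29 (z) mm, 90 g; grip it across the 33 mm. Origin: centre of its underside, its y axis along the long side, z up. Either way round fits. (Not the carton on the white foil boat at the back)
- felt_pen: black felt pen with cap, 13 (x) by 135 (y) by 14 (z) mm, lying flat, does not roll; 20 g, grip it across the 13 mm at the middle. Origin: centre of its underside, its y axis along the pen. Either way round in its slot
- large_dish: bystander: large petri dish with lid and dark grey agar, 90 mm across, 17 mm high, loose, lying beyond the stock; origin at the centre of its underside
- left_dish: bystander: a second large petri dish, same size and look, loose, just left of the trays; origin at the centre of its underside

How it is judged:
At the end, for the whole second after the job is handed in: Slide box, felt pen and one small dish lie in the wider tray, tube and the other small dish in the narrower, each in its own cut-out: underside within 3 mm of the floor, centre within the play (8 to 11 mm along each side), dishes, box and tube upright within 0.12 rad, all at rest ((((x of dish_a in the frame of smear_tray between 0.041 and 0.063 m and y of dish_a in the frame of smear_tray between 0.006 and 0.028 m and z of dish_a in the frame of smear_tray between 0.005 and 0.011 m) and (x of dish_b in the frame of water_tray between 0.041 and 0.063 m and y of dish_b in the frame of water_tray between -0.011 and 0.011 m and z of dish_b in the frame of water_tray between 0.005 and 0.011 m)) or ((x of dish_b in the frame of smear_tray between 0.041 and 0.063 m and y of dish_b in the frame of smear_tray between 0.006 and 0.028 m and z of dish_b in the frame of smear_tray between 0.005 and 0.011 m) and (x of dish_a in the frame of water_tray between 0.041 and 0.063 m and y of dish_a in the frame of water_tray between -0.011 and 0.011 m and z of dish_a in the frame of water_tray between 0.005 and 0.011 m))) and x of slide_pack in the frame of smear_tray between -0.047 and -0.027 m and y of slide_pack in the frame of smear_tray between 0.008 and 0.026 m and z of slide_pack in the frame of smear_tray between 0.005 and 0.011 m and x of felt_pen in the frame of smear_tray between -0.011 and 0.011 m and y of felt_pen in the frame of smear_tray between -0.047 and -0.029 m and z of felt_pen in the frame of smear_tray between 0.005 and 0.011 m and x of tube in the frame of water_tray between -0.066 and -0.05 m and y of tube in the frame of water_tray between -0.008 and 0.008 m and z of tube in the frame of water_tray between 0.005 and 0.011 m and angle between each of tube, dish_a, dish_b, slide_pack's own z axis and vertical below 0.12 rad and linear speed of each of tube, dish_a, dish_b, slide_pack, felt_pen below 0.02 m/s); the robot touches nothing.
It fails at once if the far large dish is pushed more than 20 mm (distance of large_dish from where it was at the start of the episode above 0.02 m).
It fails at once if the left large dish is pushed more than 20 mm (distance of left_dish from where it was at the start of the episode above 0.02 m).
It also fails if it takes over 115 s, if anything falls off the work surface, if the arm or the gripper's body presses on something with over 40 N, if the wrist force passes 120 N, or if a joint passes its speed limit or range.

### The arm

A 6-joint arm with a two-finger parallel gripper is mounted at the origin on a cart in front of the work surface, level with it; the furniture and walls round the work are solid. World frame = base frame: x ahead of the robot, y to its left, z up, the work surface at z = 0. Lengths are in m, angles in rad, forces in N, time in s.
With the tool pointing down it reaches from about 0.375 to 0.9 m from the base axis. Payload 3.1 kg.
Tool frame: the origin (TCP) lies on the front face of the gripper's body, between the roots of the fingers; the fingertips stand 73 mm ahead of it and the grasp point (between the pads) lies 54 mm ahead of it (manip.tips_ahead is the distance from the TCP to the fingertips, in m); z points along the fingers, y is the line along which they close (so a half turn about z gives the same grasp; the last joint's range is limited). The gripper opens to 85 mm and grips with 20 to 120 N. Pads are 22 mm wide; open, the fingers measure 114 mm over their backs; the gripper's body (76 mm by 85 mm) begins 54 mm behind the grasp point. The pads swing forward as they close: fully open they stand 13 mm farther back than shut.
Start: joints at [-1.286, 0.527, 1.433, -0, 1.181, -0.178], TCP at [0.28, -0.559, 0.304] pointing down, gripper open.
Joint ranges: [-3.08, 3.08], [-0.75, 2.2], [0.22, 2.44], [-1.43, 4.57], [0, 2.65], [-2.85, 2.85]. Speed limits (rad/s): [2.79, 2.79, 3.14, 3.14, 3.14, 3.14].

### API

Orientations are given as a unit quaternion [x, y, z, w].
In Python, from station import sense, eyes, workorder, manip gives the robot as it stands.
- The arm moves only by the shell command python3 -m inch 'ROWS' [OPENING] [FORCE]. ROWS is JSON, a list of rows, each an object of numbers: "dx", "dy", "dz": the shift along the tool's x, y, z in cm; "wx", "wy", "wz": the turn, a rotation vector about the tool's x, y, z in degrees. In form: [{"dx": .., "dy": .., "dz": .., "wx": .., "wy": .., "wz": ..}, ...]. A call has 1 to 10 rows; each row shifts and turns the commanded pose from where the row before left it, along the tool's axes as they then stand; what a row does not reach is not made up. A row lasts 1/8 s, in which the tool goes at most 62.5 mm and 10.7 degrees, less where a joint would pass 70% of its speed; a pose out of reach is approached as far as the arm can. A call with a gripper value outside its range is refused whole. OPENING is the opening, from 0 (shut) to 1 (fully open), set as the call begins (- or left out, the last holds). The fingers move at their own pace and stop on an object; FORCE is the grip in N (left out, the last holds). Time passes only in rows, so rows that do not move let the fingers close. It gives the time, the measured TCP pose, the force, the opening and the grip force at its end, in the units of the state.
- sense(): the state, without advancing time (a new reading comes with each control period).
- eyes.snapshot(name): name is "scene" or "side" or "wrist"; returns the picture (384x512x3 uint8, red, green, blue); there is no depth.
- eyes.camera_params(name): a dict with "fx", "fy", "cx", "cy" (pixels), "rvec" (rotation vector, rad) and "tvec" (3), from world to camera coordinates, as OpenCV has them. Camera axes: x right, y down, z forward; pixel columns grow to the right and rows downward; lengths in m; the calibration is good to about 2 mm. A picture is of the moment at which its call begins: read the wrist's pose just before it. camera_params takes no time and is no camera call; for the wrist camera it gives the pose at the moment of the call.
- workorder.sign_off(): hands the job in; it is judged then, once.
The state is a dict: "t": time; "q": joint angles; "qd": joint speeds; "tau": joint torques, N m; "tcp_pos": TCP position; "tool_rot": TCP orientation; "force": force on the tool from outside, world axes, zero at the start; "ft_torque": the same for the moment, N m; "finger_gap": opening from 0.0 (shut) to 1.0 (fully open); "gripper_force": force on a finger pad.
Only numpy, scipy, OpenCV 4.12 (cv2) and the standard library are available. Lean on these libraries where they do the work, as an engineer would, in place of code of your own. Each camera call takes 0.05 s, during which the arm holds its last target. There are 200 camera calls.

## Working session

There is one attempt and no reset: what is moved stays moved. The work goes in short steps, Python scripts to look and compute and a shell command to move; the robot and the scene stay as the last step left them, time stands still between calls to the robot, and variables do not carry over. Pictures are saved under pics/ and viewed, at most 14 in all, crops included, and the job is handed in when it is done.

```bash
mkdir -p pics; ls; cat > h.py <<'E'
import numpy as np, cv2
from station import sense, eyes, workorder, manip
from scipy.spatial.transform import Rotation as R
def snap(n,f):
    p=eyes.camera_params(n); im=eyes.snapshot(n); cv2.imwrite('pics/'+f+'.png',im[:,:,::-1]); return im,p
def ray(p,u,v,z):
    M=cv2.Rodrigues(np.array(p['rvec'],float))[0]; t=np.array(p['tvec'],float).ravel()
    d=M.T@np.array([(u-p['cx'])/p['fx'],(v-p['cy'])/p['fy'],1]); c=-M.T@t
    return c+d*(z-c[2])/d[2]
def proj(p,X):
    K=np.array([[p['fx'],0,p['cx']],[0,p['fy'],p['cy']],[0,0,1.]])
    return cv2.projectPoints(np.array(X,float).reshape(-1,1,3),np.array(p['rvec'],float),np.array(p['tvec'],float),K,None)[0][:,0]
E
python3 - <<'E'
from h import *
import json
for n in ['scene','side','wrist']:
    im,p=snap(n,n+'0'); json.dump({k:np.array(v).tolist() for k,v in p.items()},open(n+'0.json','w'))
    M=cv2.Rodrigues(np.array(p['rvec'],float))[0]; print(n,-M.T@np.array(p['tvec']).ravel(),p['fx'])
s=sense(); print(s); print(R.from_quat(s['tool_rot']).as_matrix().round(3))
E
```

```text
pics
scene [-0.21287876 -0.52017865  0.58813514] 363.3846434563165
side [ 0.45486293 -0.8910596   0.46235627] 361.812128384355
wrist [ 0.34021857 -0.52849428  0.37203229] 278.1107701756867
{'t': 0.15, 'q': array([-1.28548008e+00,  5.28279798e-01,  1.43360236e+00,  2.60169241e-07,
        1.18142739e+00, -1.78519650e-01]), 'qd': array([-0.00090141, -0.00176393, -0.00269586,  0.00026301,  0.00096133,
       -0.00050568]), 'tau': array([ 6.71603757e-04, -4.42744911e+01, -1.78275418e+01, -2.15928071e-04,
        5.54713435e-03,  6.93602402e-06]), 'tcp_pos': array([ 0.27950599, -0.55853672,  0.30314342]), 'tool_rot': array([ 9.73227008e-01,  2.29844415e-01, -4.56978751e-05, -8.57233186e-04]), 'force': array([ 0.2321296 ,  0.3249925 , -0.11438904]), 'ft_torque': array([-3.05735285e-02,  9.45232534e-06, -9.17135567e-03]), 'gripper_force': 0.0, 'finger_gap': 0.9968239449307731}
[[ 0.894  0.447 -0.   ]
 [ 0.447 -0.894  0.002]
 [ 0.    -0.002 -1.   ]]
```

View pics/scene0.png

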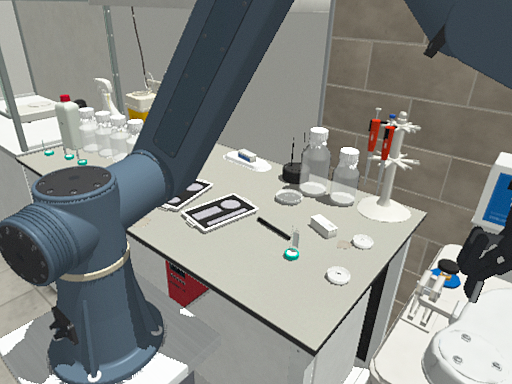

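View pics/side0.png

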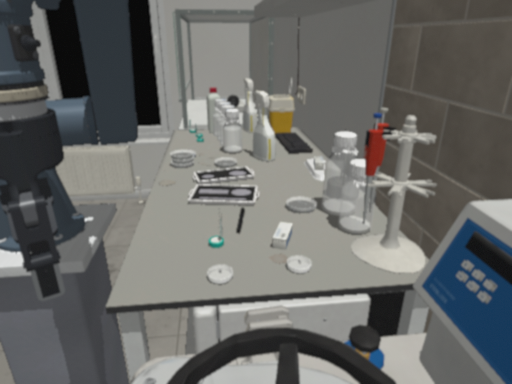

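View pics/wrist0.png

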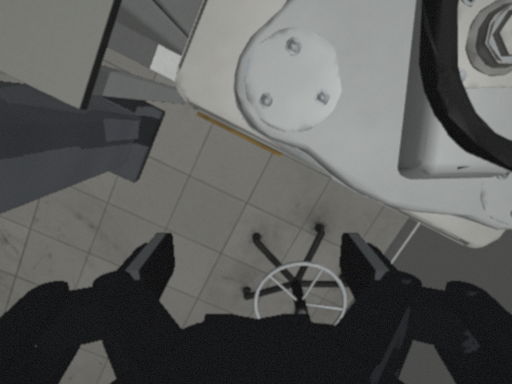

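The scene view shows the tube's cap at (291,254), small dishes at (338,275) and (362,241), the box at (323,226), the pen at (274,228), the large dish at (289,197), and the trays at about (220,212) and (185,193). In the side view the small dishes are at (220,273) and (299,264), the tube's cap at (216,241), the box at (283,234), the pen at (241,220), the wide tray at (224,194) and the narrow tray at (224,175). The wrist camera sees only the floor so far.

```bash
python3 - <<'E'
from h import *
import json
a=json.load(open('scene0.json'));b=json.load(open('side0.json'))
for n,u,v,U,V,z in [('tubecap',291,254,216,241,.008),('d1',338,275,220,273,.012),('d2',362,241,299,264,.012),('box',323,226,283,234,.02),('pen',274,228,241,220,.01),('large',289,197,301,204,.015),('wide',220,212,224,194,.014),('narrow',185,193,224,175,.014)]:
    print(n,ray(a,u,v,z).round(3),ray(b,U,V,z).round(3))
E
```

```text
tubecap [ 0.452 -0.12   0.008] [ 0.452 -0.122  0.008]
d1 [ 0.454 -0.254  0.012] [ 0.458 -0.259  0.012]
d2 [ 0.626 -0.236  0.012] [ 0.629 -0.246  0.012]
box [ 0.609 -0.123  0.02 ] [ 0.616 -0.128  0.02 ]
pen [ 0.518 -0.015  0.01 ] [ 0.522 -0.023  0.01 ]
large [0.697 0.055 0.015] [0.704 0.048 0.015]
wide [0.474 0.158 0.014] [0.483 0.151 0.014]
narrow [0.484 0.333 0.014] [0.49  0.322 0.014]
```

```bash
python3 -m inch '[{"dx":4,"dy":-3.5},{"dx":4,"dy":-3.5},{"dx":4,"dy":-3.5},{"dx":4,"dy":-3.5},{"dx":4,"dy":-3.5},{"dx":4,"dy":-3.5},{"dx":4,"dy":-3.5},{"dx":4,"dy":-3.5},{"dx":3.8,"dy":-3.3}]' && python3 -m inch '[{"wz":9},{"wz":9},{"wz":8.6},{"dx":0},{"dx":0}]'; python3 - <<'E'
from h import *
import json
im,p=snap('wrist','w1'); json.dump({k:np.array(v).tolist() for k,v in p.items()},open('w1.json','w'))
E
```

```text
invalid input at $[0]: expected keys dx, dy, dz, wx, wy, wz
```

View pics/w1.png

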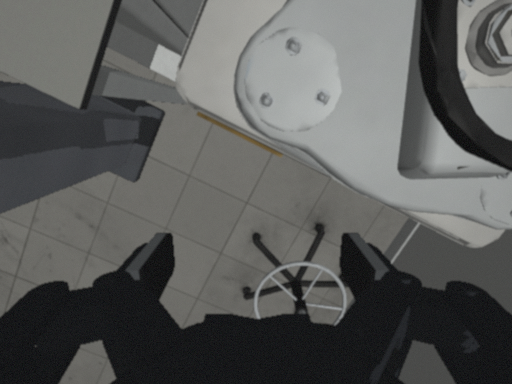

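The move was refused because every row needs all six keys, so the picture is unchanged.

```bash
python3 -m inch '[{"dx":4,"dy":-3.5,"dz":0,"wx":0,"wy":0,"wz":3},{"dx":4.2,"dy":-3.3,"dz":0,"wx":0,"wy":0,"wz":3},{"dx":4.3,"dy":-3.1,"dz":0,"wx":0,"wy":0,"wz":3},{"dx":4.5,"dy":-2.8,"dz":0,"wx":0,"wy":0,"wz":3},{"dx":4.6,"dy":-2.6,"dz":0,"wx":0,"wy":0,"wz":3},{"dx":4.7,"dy":-2.4,"dz":0,"wx":0,"wy":0,"wz":3},{"dx":4.8,"dy":-2.1,"dz":0,"wx":0,"wy":0,"wz":3},{"dx":4.9,"dy":-1.9,"dz":0,"wx":0,"wy":0,"wz":3},{"dx":4.9,"dy":-1.6,"dz":0,"wx":0,"wy":0,"wz":2.6},{"dx":0,"dy":0,"dz":0,"wx":0,"wy":0,"wz":0}]'
```

```text
t: 1.45
tcp_pos: [0.6104, -0.237, 0.3034]
tool_rot: [1.0, 0.002, 0.001, 0.0]
force: [-0.4, 0.1, 0.0]
finger_gap: 1.002
gripper_force: 0.0
```

```bash
python3 -m inch '[{"dx":-4,"dy":-3,"dz":0,"wx":0,"wy":0,"wz":0},{"dx":-4,"dy":-3,"dz":0,"wx":0,"wy":0,"wz":0},{"dx":-4,"dy":-3,"dz":0,"wx":0,"wy":0,"wz":0},{"dx":-3,"dy":-3,"dz":0,"wx":0,"wy":0,"wz":0},{"dx":0,"dy":0,"dz":0,"wx":0,"wy":0,"wz":0},{"dx":0,"dy":0,"dz":0,"wx":0,"wy":0,"wz":0}]';  python3 - <<'E'
from h import *
import json
im,p=snap('wrist','w1b'); json.dump({k:np.array(v).tolist() for k,v in p.items()},open('w1.json','w'))
E
```

```text
t: 2.2
tcp_pos: [0.4579, -0.1196, 0.3044]
tool_rot: [1.0, -0.0, 0.001, 0.001]
force: [0.2, 0.7, 0.0]
finger_gap: 1.0
gripper_force: 0.0
```

View pics/w1b.png

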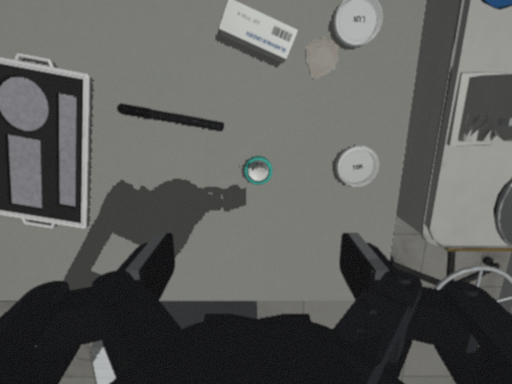

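The wrist view shows dishes at about (357,22) and (357,166), the box at (258,30), the pen from (122,107) to (220,127), the tube's cap at (258,171), and part of the wide tray at the left, with its rim at x≈85.

```bash
python3 - <<'E'
from h import *
import json
p=json.load(open('w1.json')); im=cv2.imread('pics/w1b.png'); hsv=cv2.cvtColor(im,cv2.COLOR_BGR2HSV); g=im.max(2)
def big(m,x0,y0,x1,y1):
    k=np.zeros_like(m);k[y0:y1,x0:x1]=m[y0:y1,x0:x1]
    c=max(cv2.findContours(k,cv2.RETR_EXTERNAL,cv2.CHAIN_APPROX_NONE)[0],key=cv2.contourArea); return c[:,0].astype(float)
def w(c,z): return np.array([ray(p,u,v,z)[:2] for u,v in c],np.float32)
bg=np.median(im[70:100,150:240].reshape(-1,3),0);print('bg',bg)
diff=(np.abs(im.astype(int)-bg).max(2)>35).astype(np.uint8)*255
cv2.imwrite('pics/diff.png',diff)
for n,b in [('dF',(328,0,390,52)),('dN',(328,140,390,195))]:
    m=(im.min(2)>135).astype(np.uint8)*255
    c=big(m,*b); print(n,cv2.boundingRect(c.astype(np.int32)), [ (np.round(o[0],4),round(o[1],4)) for o in [cv2.minEnclosingCircle(w(c,.013))]])
teal=cv2.inRange(hsv,(75,80,40),(100,255,255)); c=big(teal,230,140,290,200)
print('cap',cv2.minEnclosingCircle(w(c,.012)), cv2.boundingRect(c.astype(np.int32)))
m=(g<50).astype(np.uint8)*255; c=big(m,105,90,235,140)
print('pen',cv2.minAreaRect(w(c,.008)), cv2.boundingRect(c.astype(np.int32)))
m=(im.min(2)>150).astype(np.uint8)*255; m=cv2.morphologyEx(m,cv2.MORPH_CLOSE,np.ones((9,9)));c=big(m,205,0,310,60)
print('boxtop',cv2.minAreaRect(w(c,.029)), cv2.boundingRect(c.astype(np.int32)))
M=cv2.Rodrigues(np.array(p['rvec']))[0]; print(M.round(3))
E
```

```text
bg [119. 124. 122.]
dF (336, 0, 47, 45) [(array([ 0.6287, -0.2378]), 0.0275)]
dN (338, 146, 42, 41) [(array([ 0.4565, -0.2539]), 0.0276)]
cap ((0.4512258470058441, -0.12157455086708069), 0.01910662278532982) (244, 156, 28, 28)
pen ((0.5194193720817566, -0.010665655136108398), (0.13266247510910034, 0.01109042763710022), 80.0953140258789) (118, 104, 105, 26)
boxtop ((0.6161825656890869, -0.122276172041893), (0.08282878249883652, 0.0353047214448452), 67.17928314208984) (219, 0, 79, 59)
[[-0.002 -1.     0.001]
 [-0.964  0.002  0.267]
 [-0.267 -0.001 -0.964]]
```

```bash
python3 -m inch '[{"dx":-0.6,"dy":-5,"dz":0,"wx":0,"wy":0,"wz":0},{"dx":-0.6,"dy":-5,"dz":0,"wx":0,"wy":0,"wz":0},{"dx":-0.6,"dy":-5,"dz":0,"wx":0,"wy":0,"wz":0},{"dx":-0.6,"dy":-5,"dz":0,"wx":0,"wy":0,"wz":0},{"dx":-0.6,"dy":-5,"dz":0,"wx":0,"wy":0,"wz":0},{"dx":-0.6,"dy":-5,"dz":0,"wx":0,"wy":0,"wz":0},{"dx":-0.6,"dy":-5,"dz":0,"wx":0,"wy":0,"wz":0},{"dx":0,"dy":0,"dz":0,"wx":0,"wy":0,"wz":0},{"dx":0,"dy":0,"dz":0,"wx":0,"wy":0,"wz":0}]';  python3 - <<'E'
from h import *
import json
im,p=snap('wrist','w2'); json.dump({k:np.array(v).tolist() for k,v in p.items()},open('w2.json','w'))
E
```

```text
t: 3.38
tcp_pos: [0.4166, 0.2309, 0.3037]
tool_rot: [1.0, -0.0, 0.0, 0.0]
force: [-0.3, 0.2, -0.3]
finger_gap: 0.999
gripper_force: 0.0
```

View pics/w2.png

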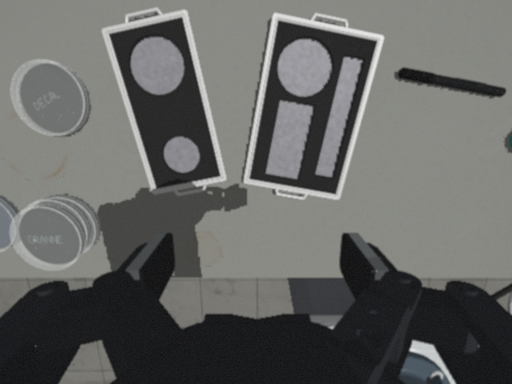

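The view shows both trays. The narrow one has its dish cut-out at (157,66) and its tube cut-out at (182,154); the wide one has its dish cut-out at (304,68), box cut-out at (289,139) and slot at (339,117). The left large dish is at (50,97), and a stack of dishes is at (55,232).

```bash
python3 - <<'E'
from h import *
import json
p=json.load(open('w2.json')); im=cv2.imread('pics/w2.png')
def w(c,z): return np.array([ray(p,u,v,z)[:2] for u,v in c],np.float32)
g=im.max(2)
m=((g>110)*255).astype(np.uint8)
nom={'wide':{'box':(-.037,.017),'dish':(.052,.017),'pen':(0,-.038)},'narrow':{'dish':(.052,0),'tube':(-.058,0)}}
seed={'wide':{'box':(289,139),'dish':(304,68),'pen':(339,117)},'narrow':{'dish':(157,66),'tube':(182,154)}}
n,lab=cv2.connectedComponents(m)
for t in nom:
    A=[];B=[]
    for k,(u,v) in seed[t].items():
        o=((lab==lab[v,u])*255).astype(np.uint8)
        c=max(cv2.findContours(o,cv2.RETR_EXTERNAL,cv2.CHAIN_APPROX_NONE)[0],key=cv2.contourArea)[:,0].astype(float)
        r=cv2.minAreaRect(w(c,.010)); print(t,k,np.round(r[0],4),np.round(r[1],4),round(r[2],1)); A.append(nom[t][k]);B.append(r[0])
    A=np.array(A);B=np.array(B);a=A-A.mean(0);b=B-B.mean(0)
    th=np.arctan2((a[:,0]*b[:,1]-a[:,1]*b[:,0]).sum(),(a*b).sum()); Q=np.array([[np.cos(th),-np.sin(th)],[np.sin(th),np.cos(th)]])
    T=B.mean(0)-Q@A.mean(0); print(t,'yaw',np.degrees(th).round(2),'org',T.round(4))
    for k,x in nom[t].items(): print('  goal',k,(Q@np.array(x)+T).round(4))
d=w([(50,97)],.017);print('left',d)
E
```

```text
wide box [0.4484 0.1896] [0.0429 0.0953] 79.5
wide dish [0.5347 0.1729] [0.0639 0.0637] 89.9
wide pen [0.4744 0.1288] [0.0227 0.1466] 79.3
wide yaw -10.74 org [0.4812 0.166 ]
  goal box [0.448  0.1896]
  goal dish [0.5354 0.173 ]
  goal pen [0.4741 0.1287]
narrow dish [0.5375 0.3508] [0.0629 0.0626] 45.5
narrow tube [0.4301 0.3296] [0.0445 0.0461] 86.7
narrow yaw 11.14 org [0.4867 0.3408]
  goal dish [0.5377 0.3508]
  goal tube [0.4298 0.3296]
left [[0.50172997 0.4815402 ]]
```

```bash
python3 -m inch '[{"dx":0.5,"dy":5,"dz":0.6,"wx":0,"wy":0,"wz":0},{"dx":0.5,"dy":5,"dz":0.6,"wx":0,"wy":0,"wz":0},{"dx":0.5,"dy":5,"dz":0.6,"wx":0,"wy":0,"wz":0},{"dx":0.5,"dy":5,"dz":0.6,"wx":0,"wy":0,"wz":0},{"dx":0.5,"dy":5,"dz":0.6,"wx":0,"wy":0,"wz":0},{"dx":0.5,"dy":5,"dz":0.6,"wx":0,"wy":0,"wz":0},{"dx":0.5,"dy":5.3,"dz":0.6,"wx":0,"wy":0,"wz":0},{"dx":0,"dy":0,"dz":0,"wx":0,"wy":0,"wz":0},{"dx":0,"dy":0,"dz":0,"wx":0,"wy":0,"wz":0}]'
```

```text
t: 4.55
tcp_pos: [0.4498, -0.1227, 0.2617]
tool_rot: [1.0, -0.002, -0.001, -0.0]
force: [0.1, -0.6, -0.1]
finger_gap: 1.0
gripper_force: 0.0
```

```bash
python3 -m inch '[{"dx":0.1,"dy":-0.1,"dz":4,"wx":0,"wy":0,"wz":0},{"dx":0,"dy":0,"dz":4,"wx":0,"wy":0,"wz":0},{"dx":0,"dy":0,"dz":4,"wx":0,"wy":0,"wz":0},{"dx":0,"dy":0,"dz":2,"wx":0,"wy":0,"wz":0},{"dx":0,"dy":0,"dz":0,"wx":0,"wy":0,"wz":0}]' && python3 -m inch '[{"dx":0,"dy":0,"dz":0,"wx":0,"wy":0,"wz":0},{"dx":0,"dy":0,"dz":0,"wx":0,"wy":0,"wz":0},{"dx":0,"dy":0,"dz":0,"wx":0,"wy":0,"wz":0},{"dx":0,"dy":0,"dz":0,"wx":0,"wy":0,"wz":0},{"dx":0,"dy":0,"dz":0,"wx":0,"wy":0,"wz":0},{"dx":0,"dy":0,"dz":0,"wx":0,"wy":0,"wz":0}]' 0.1 30
```

```text
t: 5.18
tcp_pos: [0.4506, -0.1193, 0.121]
tool_rot: [1.0, 0.001, -0.002, -0.001]
force: [-0.1, -0.3, -0.7]
finger_gap: 1.002
gripper_force: 0.0
t: 5.92
tcp_pos: [0.452, -0.1209, 0.1228]
tool_rot: [1.0, -0.0, 0.001, 0.0]
force: [-0.8, -0.2, 6.9]
finger_gap: 0.33
gripper_force: 29.9
```

```bash
python3 -m inch '[{"dx":0,"dy":0,"dz":-4,"wx":0,"wy":0,"wz":0},{"dx":0,"dy":-1,"dz":-4,"wx":0,"wy":0,"wz":0},{"dx":-0.3,"dy":-5,"dz":0,"wx":0,"wy":0,"wz":0},{"dx":-0.3,"dy":-5.5,"dz":0,"wx":0,"wy":0,"wz":0},{"dx":-0.3,"dy":-5.5,"dz":0,"wx":0,"wy":0,"wz":0},{"dx":-0.3,"dy":-5.5,"dz":0,"wx":0,"wy":0,"wz":0},{"dx":-0.3,"dy":-5.5,"dz":0,"wx":0,"wy":0,"wz":0},{"dx":-0.3,"dy":-5.5,"dz":0,"wx":0,"wy":0,"wz":0},{"dx":-0.2,"dy":-5.5,"dz":0,"wx":0,"wy":0,"wz":0},{"dx":-0.2,"dy":-5,"dz":0,"wx":0,"wy":0,"wz":0}]' && python3 -m inch '[{"dx":0,"dy":-1,"dz":0,"wx":0,"wy":0,"wz":0},{"dx":0,"dy":0,"dz":0,"wx":0,"wy":0,"wz":0},{"dx":0,"dy":0,"dz":0,"wx":0,"wy":0,"wz":0}]'
```

```text
t: 7.18
tcp_pos: [0.4293, 0.3212, 0.202]
tool_rot: [1.0, 0.0, 0.0, -0.0]
force: [-0.1, -0.2, 0.3]
finger_gap: 0.336
gripper_force: 29.8
t: 7.55
tcp_pos: [0.4296, 0.3278, 0.2017]
tool_rot: [1.0, -0.001, -0.001, 0.0]
force: [0.0, 0.1, -0.5]
finger_gap: 0.33
gripper_force: 29.9
```

```bash
python3 -m inch '[{"dx":0,"dy":-0.2,"dz":3,"wx":0,"wy":0,"wz":0},{"dx":0,"dy":0,"dz":2.5,"wx":0,"wy":0,"wz":0},{"dx":0,"dy":0,"dz":1.2,"wx":0,"wy":0,"wz":0},{"dx":0,"dy":0,"dz":0.4,"wx":0,"wy":0,"wz":0},{"dx":0,"dy":0,"dz":0,"wx":0,"wy":0,"wz":0},{"dx":0,"dy":0,"dz":0,"wx":0,"wy":0,"wz":0}]'
```

```text
t: 8.3
tcp_pos: [0.4303, 0.3313, 0.1316]
tool_rot: [1.0, -0.0, 0.001, -0.0]
force: [0.1, -0.5, -1.2]
finger_gap: 0.332
gripper_force: 29.9
```

```bash
python3 -m inch '[{"dx":0,"dy":0,"dz":0.1,"wx":0,"wy":0,"wz":0},{"dx":0,"dy":0,"dz":0,"wx":0,"wy":0,"wz":0},{"dx":0,"dy":0,"dz":0,"wx":0,"wy":0,"wz":0}]'
```

```text
t: 8.68
tcp_pos: [0.4302, 0.3314, 0.1308]
tool_rot: [1.0, -0.0, 0.001, -0.0]
force: [-0.5, -1.7, 5.4]
finger_gap: 0.329
gripper_force: 30.4
```

```bash
python3 -m inch '[{"dx":0,"dy":0,"dz":0,"wx":0,"wy":0,"wz":0},{"dx":0,"dy":0,"dz":0,"wx":0,"wy":0,"wz":0},{"dx":0,"dy":0,"dz":0,"wx":0,"wy":0,"wz":0},{"dx":0,"dy":0,"dz":0,"wx":0,"wy":0,"wz":0},{"dx":0,"dy":0,"dz":-2,"wx":0,"wy":0,"wz":0},{"dx":0,"dy":0,"dz":-4,"wx":0,"wy":0,"wz":0},{"dx":0,"dy":0,"dz":-4,"wx":0,"wy":0,"wz":0},{"dx":0,"dy":3,"dz":-3,"wx":0,"wy":0,"wz":0}]' 1 && python3 - <<'E'
from h import *
s=sense();print(s['finger_gap'],s['tcp_pos'])
snap('scene','s3');im=cv2.imread('pics/s3.png');cv2.imwrite('pics/s3c.png',cv2.resize(im[130:290,120:400],None,fx=2.5,fy=2.5))
E
```

```text
t: 9.68
tcp_pos: [0.4304, 0.3023, 0.2617]
tool_rot: [1.0, 0.001, 0.002, -0.001]
force: [0.0, -0.4, -0.4]
finger_gap: 0.996
gripper_force: 0.0
0.9963491599364132 [0.43038509 0.30228762 0.26170778]
```

View pics/s3c.png

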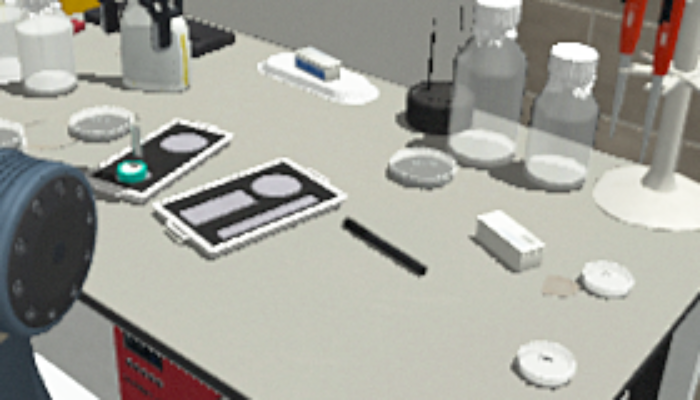

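The tube stands upright on its cap in its cut-out, at (130,165) in the crop. Everything else is unmoved. Next is the near dish.

```bash
python3 -m inch '[{"dx":0.2,"dy":5.4,"dz":0.4,"wx":0,"wy":0,"wz":0},{"dx":0.2,"dy":5.6,"dz":0.4,"wx":0,"wy":0,"wz":0},{"dx":0.2,"dy":5.6,"dz":0.4,"wx":0,"wy":0,"wz":0},{"dx":0.3,"dy":5.6,"dz":0.4,"wx":0,"wy":0,"wz":0},{"dx":0.3,"dy":5.6,"dz":0.4,"wx":0,"wy":0,"wz":0},{"dx":0.3,"dy":5.6,"dz":0.4,"wx":0,"wy":0,"wz":0},{"dx":0.3,"dy":5.6,"dz":0.4,"wx":0,"wy":0,"wz":0},{"dx":0.3,"dy":5.6,"dz":0.4,"wx":0,"wy":0,"wz":0},{"dx":0.3,"dy":5.6,"dz":0.4,"wx":0,"wy":0,"wz":0},{"dx":0.2,"dy":5.4,"dz":0.4,"wx":0,"wy":0,"wz":0}]' && python3 -m inch '[{"dx":0,"dy":0,"dz":2,"wx":0,"wy":0,"wz":0},{"dx":0,"dy":0,"dz":3,"wx":0,"wy":0,"wz":0},{"dx":0,"dy":0,"dz":0,"wx":0,"wy":0,"wz":0},{"dx":0,"dy":0,"dz":0,"wx":0,"wy":0,"wz":0}]'; python3 -c "
from h import *
print(manip.tips_ahead, [a for a in dir(manip) if a[0]!='_'])"
```

```text
t: 10.98
tcp_pos: [0.4554, -0.2567, 0.2194]
tool_rot: [1.0, -0.001, 0.0, -0.0]
force: [-0.2, -0.4, 0.8]
finger_gap: 1.001
gripper_force: 0.0
t: 11.48
tcp_pos: [0.4558, -0.2547, 0.1703]
tool_rot: [1.0, -0.0, 0.0, 0.0]
force: [0.9, 0.1, 0.0]
finger_gap: 1.005
gripper_force: 0.0
0.0726 ['PlanningError', 'tips_ahead']
```

```bash
python3 -m inch '[{"dx":0.1,"dy":-0.1,"dz":4,"wx":0,"wy":0,"wz":0},{"dx":0,"dy":0,"dz":3.2,"wx":0,"wy":0,"wz":0},{"dx":0,"dy":0,"dz":1.6,"wx":0,"wy":0,"wz":0},{"dx":0,"dy":0,"dz":0.8,"wx":0,"wy":0,"wz":0},{"dx":0,"dy":0,"dz":0,"wx":0,"wy":0,"wz":0}]' && python3 -m inch '[{"dx":0,"dy":0,"dz":0,"wx":0,"wy":0,"wz":0},{"dx":0,"dy":0,"dz":0,"wx":0,"wy":0,"wz":0},{"dx":0,"dy":0,"dz":0,"wx":0,"wy":0,"wz":0},{"dx":0,"dy":0,"dz":0,"wx":0,"wy":0,"wz":0},{"dx":0,"dy":0,"dz":0,"wx":0,"wy":0,"wz":0}]' 0.3 25
```

```text
t: 12.1
tcp_pos: [0.4569, -0.254, 0.0743]
tool_rot: [1.0, -0.0, 0.0, 0.0]
force: [-0.9, -0.4, -0.1]
finger_gap: 0.999
gripper_force: 0.0
t: 12.72
tcp_pos: [0.4568, -0.2541, 0.075]
tool_rot: [1.0, -0.0, 0.001, 0.001]
force: [-1.5, -0.1, 4.6]
finger_gap: 0.566
gripper_force: 25.2
```

```bash
python3 -m inch '[{"dx":0,"dy":0,"dz":-3,"wx":0,"wy":0,"wz":0},{"dx":0.4,"dy":-2,"dz":-5,"wx":0,"wy":0,"wz":0},{"dx":0.8,"dy":-4,"dz":-4,"wx":0,"wy":0,"wz":0},{"dx":0.8,"dy":-5.5,"dz":-1,"wx":0,"wy":0,"wz":0},{"dx":0.8,"dy":-5.5,"dz":0,"wx":0,"wy":0,"wz":0},{"dx":0.8,"dy":-5.5,"dz":0,"wx":0,"wy":0,"wz":0},{"dx":0.8,"dy":-5.5,"dz":0,"wx":0,"wy":0,"wz":0},{"dx":0.8,"dy":-5.5,"dz":0,"wx":0,"wy":0,"wz":0},{"dx":0.8,"dy":-5.5,"dz":0,"wx":0,"wy":0,"wz":0},{"dx":0.8,"dy":-5.5,"dz":0,"wx":0,"wy":0,"wz":0}]' && python3 -m inch '[{"dx":0.8,"dy":-5.5,"dz":0,"wx":0,"wy":0,"wz":0},{"dx":0.5,"dy":-5.5,"dz":0,"wx":0,"wy":0,"wz":0},{"dx":0,"dy":-5,"dz":0,"wx":0,"wy":0,"wz":0},{"dx":0,"dy":0,"dz":0,"wx":0,"wy":0,"wz":0},{"dx":0,"dy":0,"dz":0,"wx":0,"wy":0,"wz":0}]'
```

```text
t: 13.98
tcp_pos: [0.5247, 0.1931, 0.2043]
tool_rot: [1.0, -0.0, 0.0, 0.0]
force: [0.8, -0.4, -0.2]
finger_gap: 0.567
gripper_force: 26.3
t: 14.6
tcp_pos: [0.5372, 0.3509, 0.2037]
tool_rot: [1.0, 0.0, -0.0, 0.0]
force: [-0.4, -0.1, -0.4]
finger_gap: 0.564
gripper_force: 26.3
```

```bash
python3 -m inch '[{"dx":0,"dy":0,"dz":5,"wx":0,"wy":0,"wz":0},{"dx":0,"dy":0,"dz":4,"wx":0,"wy":0,"wz":0},{"dx":0,"dy":0,"dz":2,"wx":0,"wy":0,"wz":0},{"dx":0,"dy":0,"dz":0.7,"wx":0,"wy":0,"wz":0},{"dx":0,"dy":0,"dz":0,"wx":0,"wy":0,"wz":0},{"dx":0,"dy":0,"dz":0,"wx":0,"wy":0,"wz":0}]' && python3 -m inch '[{"dx":0,"dy":0,"dz":0.2,"wx":0,"wy":0,"wz":0},{"dx":0,"dy":0,"dz":0,"wx":0,"wy":0,"wz":0},{"dx":0,"dy":0,"dz":0,"wx":0,"wy":0,"wz":0}]'
```

```text
t: 15.35
tcp_pos: [0.5388, 0.3515, 0.0885]
tool_rot: [1.0, -0.0, 0.001, -0.001]
force: [0.5, -0.2, 0.3]
finger_gap: 0.569
gripper_force: 26.3
t: 15.72
tcp_pos: [0.5378, 0.3513, 0.0852]
tool_rot: [1.0, -0.0, 0.0, -0.0]
force: [0.6, -0.0, -0.5]
finger_gap: 0.568
gripper_force: 26.3
```

```bash
python3 -m inch '[{"dx":0,"dy":0,"dz":0.2,"wx":0,"wy":0,"wz":0},{"dx":0,"dy":0,"dz":0,"wx":0,"wy":0,"wz":0},{"dx":0,"dy":0,"dz":0,"wx":0,"wy":0,"wz":0}]'
```

```text
t: 16.1
tcp_pos: [0.5379, 0.3513, 0.0831]
tool_rot: [1.0, -0.0, 0.0, -0.0]
force: [-0.8, -0.6, 1.6]
finger_gap: 0.571
gripper_force: 26.4
```

```bash
python3 -m inch '[{"dx":0,"dy":0,"dz":0,"wx":0,"wy":0,"wz":0},{"dx":0,"dy":0,"dz":0,"wx":0,"wy":0,"wz":0},{"dx":0,"dy":0,"dz":0,"wx":0,"wy":0,"wz":0},{"dx":0,"dy":0,"dz":-2,"wx":0,"wy":0,"wz":0},{"dx":0,"dy":0,"dz":-5,"wx":0,"wy":0,"wz":0},{"dx":0,"dy":0,"dz":-5,"wx":0,"wy":0,"wz":0}]' 0.72; python3 - <<'E'
from h import *
import json
a=json.load(open('scene0.json'))
for u,v in [(315,195),(343,204),(385,220),(362,208)]: print(u,v,ray(a,u,v,0).round(3))
E
```

```text
t: 16.85
tcp_pos: [0.5378, 0.3512, 0.2052]
tool_rot: [1.0, -0.0, 0.0, -0.0]
force: [-0.0, 0.5, 1.3]
finger_gap: 0.72
gripper_force: 0.0
315 195 [0.794 0.012 0.   ]
343 204 [ 0.802 -0.091  0.   ]
385 220 [ 0.797 -0.236  0.   ]
362 208 [ 0.819 -0.15   0.   ]
```

```bash
python3 -m inch '[{"dx":0,"dy":5.4,"dz":0,"wx":0,"wy":0,"wz":0},{"dx":0,"dy":5.4,"dz":0,"wx":0,"wy":0,"wz":0},{"dx":0,"dy":5.4,"dz":0,"wx":0,"wy":0,"wz":0},{"dx":0,"dy":5.4,"dz":0,"wx":0,"wy":0,"wz":0},{"dx":0,"dy":5.4,"dz":0,"wx":0,"wy":0,"wz":0},{"dx":0,"dy":5.4,"dz":0,"wx":0,"wy":0,"wz":0},{"dx":1,"dy":5.4,"dz":0,"wx":0,"wy":0,"wz":0},{"dx":2,"dy":5.4,"dz":0,"wx":0,"wy":0,"wz":0},{"dx":2,"dy":5.4,"dz":0,"wx":0,"wy":0,"wz":0},{"dx":2,"dy":5.4,"dz":0,"wx":0,"wy":0,"wz":0}]' 1 && python3 -m inch '[{"dx":2.1,"dy":4.9,"dz":1,"wx":0,"wy":0,"wz":0},{"dx":0,"dy":0,"dz":2,"wx":0,"wy":0,"wz":0},{"dx":0,"dy":0,"dz":0,"wx":0,"wy":0,"wz":0},{"dx":0,"dy":0,"dz":0,"wx":0,"wy":0,"wz":0}]'
```

```text
t: 18.1
tcp_pos: [0.6082, -0.1908, 0.2047]
tool_rot: [1.0, -0.0, 0.001, 0.0]
force: [0.7, 0.4, 0.3]
finger_gap: 0.993
gripper_force: 0.0
t: 18.6
tcp_pos: [0.6281, -0.2363, 0.1734]
tool_rot: [1.0, 0.0, -0.0, -0.0]
force: [0.3, 0.4, 0.3]
finger_gap: 0.998
gripper_force: 0.0
```

```bash
python3 -m inch '[{"dx":0.1,"dy":0.1,"dz":4,"wx":0,"wy":0,"wz":0},{"dx":0,"dy":0,"dz":3.4,"wx":0,"wy":0,"wz":0},{"dx":0,"dy":0,"dz":1.6,"wx":0,"wy":0,"wz":0},{"dx":0,"dy":0,"dz":0.8,"wx":0,"wy":0,"wz":0},{"dx":0,"dy":0,"dz":0,"wx":0,"wy":0,"wz":0}]' && python3 -m inch '[{"dx":0,"dy":0,"dz":0,"wx":0,"wy":0,"wz":0},{"dx":0,"dy":0,"dz":0,"wx":0,"wy":0,"wz":0},{"dx":0,"dy":0,"dz":0,"wx":0,"wy":0,"wz":0},{"dx":0,"dy":0,"dz":0,"wx":0,"wy":0,"wz":0},{"dx":0,"dy":0,"dz":0,"wx":0,"wy":0,"wz":0}]' 0.3 25
```

```text
t: 19.23
tcp_pos: [0.6299, -0.2387, 0.0755]
tool_rot: [1.0, 0.0, 0.0, 0.0]
force: [-0.2, -0.1, 0.3]
finger_gap: 1.0
gripper_force: 0.0
t: 19.85
tcp_pos: [0.63, -0.2392, 0.0763]
tool_rot: [1.0, -0.0, 0.001, 0.0]
force: [-1.4, 0.4, 6.8]
finger_gap: 0.563
gripper_force: 25.5
```

```bash
python3 -m inch '[{"dx":0,"dy":0,"dz":-3,"wx":0,"wy":0,"wz":0},{"dx":-1.5,"dy":-1,"dz":-4,"wx":0,"wy":0,"wz":0},{"dx":-2,"dy":-4.5,"dz":-2,"wx":0,"wy":0,"wz":0},{"dx":-2,"dy":-5.2,"dz":0,"wx":0,"wy":0,"wz":0},{"dx":-2,"dy":-5.2,"dz":0,"wx":0,"wy":0,"wz":0},{"dx":-1,"dy":-5.2,"dz":0,"wx":0,"wy":0,"wz":0},{"dx":-0.5,"dy":-5.2,"dz":0,"wx":0,"wy":0,"wz":0},{"dx":-0.4,"dy":-5.2,"dz":0,"wx":0,"wy":0,"wz":0},{"dx":0,"dy":-5.2,"dz":0,"wx":0,"wy":0,"wz":0},{"dx":0,"dy":-4.5,"dz":0,"wx":0,"wy":0,"wz":0}]' && python3 -m inch '[{"dx":0,"dy":0,"dz":2,"wx":0,"wy":0,"wz":0},{"dx":0,"dy":0,"dz":0,"wx":0,"wy":0,"wz":0},{"dx":0,"dy":0,"dz":0,"wx":0,"wy":0,"wz":0}]'
```

```text
t: 21.1
tcp_pos: [0.5355, 0.1751, 0.165]
tool_rot: [1.0, 0.0, 0.0, -0.0]
force: [1.7, -0.4, 0.3]
finger_gap: 0.563
gripper_force: 26.0
t: 21.48
tcp_pos: [0.5359, 0.1727, 0.1452]
tool_rot: [1.0, -0.001, 0.0, 0.0]
force: [0.4, 0.2, 0.7]
finger_gap: 0.568
gripper_force: 26.0
```

Good. I'll descend to 0.084.

```bash
python3 -m inch '[{"dx":0,"dy":0,"dz":3.5,"wx":0,"wy":0,"wz":0},{"dx":0,"dy":0,"dz":1.8,"wx":0,"wy":0,"wz":0},{"dx":0,"dy":0,"dz":0.5,"wx":0,"wy":0,"wz":0},{"dx":0,"dy":0,"dz":0.2,"wx":0,"wy":0,"wz":0},{"dx":0,"dy":0,"dz":0.1,"wx":0,"wy":0,"wz":0},{"dx":0,"dy":0,"dz":0,"wx":0,"wy":0,"wz":0},{"dx":0,"dy":0,"dz":0,"wx":0,"wy":0,"wz":0}]'
```

```text
t: 22.35
tcp_pos: [0.536, 0.1733, 0.0844]
tool_rot: [1.0, -0.0, 0.0, -0.0]
force: [0.7, 0.1, 0.6]
finger_gap: 0.561
gripper_force: 26.0
```

```bash
python3 -m inch '[{"dx":0,"dy":0,"dz":0.1,"wx":0,"wy":0,"wz":0},{"dx":0,"dy":0,"dz":0,"wx":0,"wy":0,"wz":0}]' && python3 -m inch '[{"dx":0,"dy":0,"dz":0,"wx":0,"wy":0,"wz":0},{"dx":0,"dy":0,"dz":0,"wx":0,"wy":0,"wz":0},{"dx":0,"dy":0,"dz":0,"wx":0,"wy":0,"wz":0},{"dx":0,"dy":0,"dz":-2,"wx":0,"wy":0,"wz":0},{"dx":0,"dy":0,"dz":-5,"wx":0,"wy":0,"wz":0},{"dx":-0.4,"dy":4.6,"dz":-3,"wx":0,"wy":0,"wz":0},{"dx":-0.4,"dy":4.6,"dz":0,"wx":0,"wy":0,"wz":0},{"dx":-0.4,"dy":4.6,"dz":0,"wx":0,"wy":0,"wz":0},{"dx":-0.4,"dy":4.6,"dz":0,"wx":0,"wy":0,"wz":0}]' 0.72 && python3 -m inch '[{"dx":0,"dy":0,"dz":0,"wx":0,"wy":0,"wz":-10},{"dx":0,"dy":0,"dz":0,"wx":0,"wy":0,"wz":-10},{"dx":0,"dy":0,"dz":0,"wx":0,"wy":0,"wz":-10},{"dx":0,"dy":0,"dz":0,"wx":0,"wy":0,"wz":-10},{"dx":0,"dy":0,"dz":0,"wx":0,"wy":0,"wz":-10},{"dx":0,"dy":0,"dz":0,"wx":0,"wy":0,"wz":-10},{"dx":0,"dy":0,"dz":0,"wx":0,"wy":0,"wz":-10},{"dx":0,"dy":0,"dz":0,"wx":0,"wy":0,"wz":-10},{"dx":0,"dy":0,"dz":0,"wx":0,"wy":0,"wz":0},{"dx":0,"dy":0,"dz":0,"wx":0,"wy":0,"wz":0}]'; python3 - <<'E'
from h import *
s=sense();M=R.from_quat(s['tool_rot']).as_matrix()
print(np.degrees(np.arctan2(M[1,0],M[0,0])), (M.T@(np.array([.5194,-.0107,0])-s['tcp_pos'])).round(4))
im,p=snap('scene','s4');i2,_=snap('side','d4')
im=cv2.imread('pics/s4.png')[130:290,120:400]; i2=cv2.imread('pics/d4.png')[150:290,140:320]
cv2.imwrite('pics/c4.png',np.hstack([cv2.resize(im,(400,300)),cv2.resize(i2,(400,300))]))
E
```

```text
t: 22.6
tcp_pos: [0.536, 0.1733, 0.0843]
tool_rot: [1.0, -0.0, 0.001, -0.0]
force: [-1.5, -0.2, 8.4]
finger_gap: 0.567
gripper_force: 26.7
t: 23.72
tcp_pos: [0.5194, -0.0121, 0.183]
tool_rot: [1.0, -0.0, 0.0, 0.0]
force: [0.1, -1.1, 0.4]
finger_gap: 0.719
gripper_force: 0.0
t: 24.98
tcp_pos: [0.5196, -0.0108, 0.1828]
tool_rot: [0.767, 0.642, -0.0, -0.0]
force: [0.0, 0.2, 0.6]
finger_gap: 0.721
gripper_force: 0.0
79.83341204446702 [ 0.000e+00 -1.000e-04  1.828e-01]
```

View pics/c4.png

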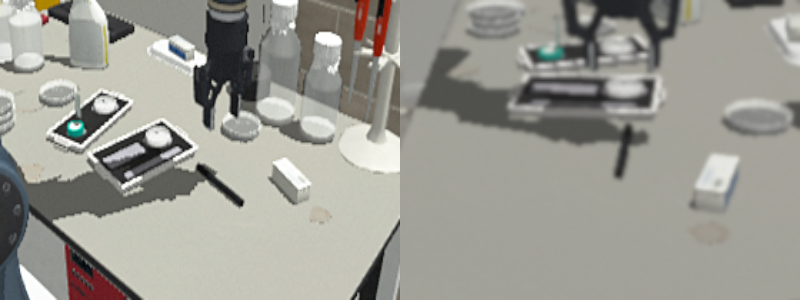

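Both dishes sit in their cut-outs, and the tool is aligned over the pen.

```bash
python3 -m inch '[{"dx":0,"dy":0,"dz":4.5,"wx":0,"wy":0,"wz":0},{"dx":0,"dy":0,"dz":3.5,"wx":0,"wy":0,"wz":0},{"dx":0,"dy":0,"dz":1.8,"wx":0,"wy":0,"wz":0},{"dx":0,"dy":0,"dz":0.7,"wx":0,"wy":0,"wz":0},{"dx":0,"dy":0,"dz":0,"wx":0,"wy":0,"wz":0}]' && python3 -m inch '[{"dx":0,"dy":0,"dz":0,"wx":0,"wy":0,"wz":0},{"dx":0,"dy":0,"dz":0,"wx":0,"wy":0,"wz":0},{"dx":0,"dy":0,"dz":0,"wx":0,"wy":0,"wz":0},{"dx":0,"dy":0,"dz":0,"wx":0,"wy":0,"wz":0},{"dx":0,"dy":0,"dz":0,"wx":0,"wy":0,"wz":0},{"dx":0,"dy":0,"dz":0,"wx":0,"wy":0,"wz":0}]' 0 30
```

```text
t: 25.7
tcp_pos: [0.5197, -0.0108, 0.0778]
tool_rot: [0.766, 0.642, -0.0, -0.0]
force: [-0.2, 0.3, 0.3]
finger_gap: 0.722
gripper_force: 0.0
t: 26.45
tcp_pos: [0.52, -0.0109, 0.0787]
tool_rot: [0.766, 0.643, 0.0, 0.001]
force: [-0.9, 0.2, 5.5]
finger_gap: 0.138
gripper_force: 30.6
```

```bash
python3 -m inch '[{"dx":0,"dy":0,"dz":-4,"wx":0,"wy":0,"wz":0},{"dx":0,"dy":0,"dz":-4,"wx":0,"wy":0,"wz":0},{"dx":4.3,"dy":-2.3,"dz":0,"wx":0,"wy":0,"wz":0},{"dx":4.3,"dy":-2.3,"dz":0,"wx":0,"wy":0,"wz":0},{"dx":4.3,"dy":-2.4,"dz":0,"wx":0,"wy":0,"wz":0},{"dx":0,"dy":0,"dz":0,"wx":0,"wy":0,"wz":10},{"dx":0,"dy":0,"dz":0,"wx":0,"wy":0,"wz":10},{"dx":0,"dy":0,"dz":0,"wx":0,"wy":0,"wz":10},{"dx":0,"dy":0,"dz":0,"wx":0,"wy":0,"wz":10},{"dx":0,"dy":0,"dz":0,"wx":0,"wy":0,"wz":10}]' && python3 -m inch '[{"dx":0,"dy":0,"dz":0,"wx":0,"wy":0,"wz":10},{"dx":0,"dy":0,"dz":0,"wx":0,"wy":0,"wz":10},{"dx":0,"dy":0,"dz":0,"wx":0,"wy":0,"wz":10},{"dx":0,"dy":0,"dz":0,"wx":0,"wy":0,"wz":10.6},{"dx":0,"dy":0,"dz":0,"wx":0,"wy":0,"wz":0},{"dx":0,"dy":0,"dz":0,"wx":0,"wy":0,"wz":0}]'; python3 - <<'E'
from h import *
import json
s=sense();M=R.from_quat(s['tool_rot']).as_matrix()
print(np.degrees(np.arctan2(M[1,0],M[0,0])), (M.T@(np.array([.4741,.1287,0])-s['tcp_pos'])).round(4))
p=eyes.camera_params('wrist');im=eyes.snapshot('wrist')[:,:,::-1]; cv2.imwrite('pics/w5.png',im)
E
```

```text
t: 27.7
tcp_pos: [0.473, 0.1285, 0.1579]
tool_rot: [0.967, 0.256, -0.0, -0.0]
force: [0.1, -0.4, 0.3]
finger_gap: 0.141
gripper_force: 29.9
t: 28.45
tcp_pos: [0.4731, 0.1284, 0.1579]
tool_rot: [0.996, -0.091, -0.0, 0.0]
force: [0.1, 0.2, 0.7]
finger_gap: 0.142
gripper_force: 29.9
-10.479693173860792 [ 0.0009 -0.0005  0.1579]
```

View pics/w5.png

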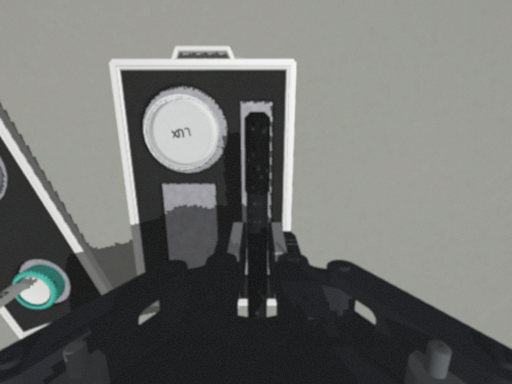

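The pen is lined up with its slot, and the dish sits in its cut-out.

```bash
python3 -m inch '[{"dx":0.1,"dy":0,"dz":3.5,"wx":0,"wy":0,"wz":0},{"dx":0,"dy":0,"dz":2.4,"wx":0,"wy":0,"wz":0},{"dx":0,"dy":0,"dz":0.9,"wx":0,"wy":0,"wz":0},{"dx":0,"dy":0,"dz":0.3,"wx":0,"wy":0,"wz":0},{"dx":0,"dy":0,"dz":0,"wx":0,"wy":0,"wz":0},{"dx":0,"dy":0,"dz":0,"wx":0,"wy":0,"wz":0}]'
```

```text
t: 29.25
tcp_pos: [0.4747, 0.1283, 0.0876]
tool_rot: [0.996, -0.092, 0.001, -0.0]
force: [-0.4, -0.6, 0.2]
finger_gap: 0.14
gripper_force: 29.9
```

```bash
python3 -m inch '[{"dx":0,"dy":0,"dz":0.1,"wx":0,"wy":0,"wz":0},{"dx":0,"dy":0,"dz":0,"wx":0,"wy":0,"wz":0}]' && python3 -m inch '[{"dx":0,"dy":0,"dz":0,"wx":0,"wy":0,"wz":0},{"dx":0,"dy":0,"dz":0,"wx":0,"wy":0,"wz":0},{"dx":0,"dy":0,"dz":-2,"wx":0,"wy":0,"wz":0},{"dx":0,"dy":0,"dz":-4,"wx":0,"wy":0,"wz":0},{"dx":3,"dy":3.7,"dz":-3,"wx":0,"wy":0,"wz":0},{"dx":3.1,"dy":3.7,"dz":0,"wx":0,"wy":0,"wz":0},{"dx":3.1,"dy":3.7,"dz":0,"wx":0,"wy":0,"wz":0},{"dx":3.1,"dy":3.7,"dz":0,"wx":0,"wy":0,"wz":0},{"dx":3.1,"dy":3.7,"dz":0,"wx":0,"wy":0,"wz":0},{"dx":3.1,"dy":3.6,"dz":0,"wx":0,"wy":0,"wz":0}]' 0.4 && python3 -m inch '[{"dx":0,"dy":0,"dz":0,"wx":0,"wy":0,"wz":-9.7},{"dx":0,"dy":0,"dz":0,"wx":0,"wy":0,"wz":-9.7},{"dx":0,"dy":0,"dz":0,"wx":0,"wy":0,"wz":-9.7},{"dx":0,"dy":0,"dz":0,"wx":0,"wy":0,"wz":-9.7},{"dx":0,"dy":0,"dz":0,"wx":0,"wy":0,"wz":-9.7},{"dx":0,"dy":0,"dz":0,"wx":0,"wy":0,"wz":-9.7},{"dx":0,"dy":0,"dz":0,"wx":0,"wy":0,"wz":-9.7},{"dx":0,"dy":0,"dz":0,"wx":0,"wy":0,"wz":-9.7},{"dx":0,"dy":0,"dz":0,"wx":0,"wy":0,"wz":0},{"dx":0,"dy":0,"dz":0,"wx":0,"wy":0,"wz":0}]' 1; python3 - <<'E'
from h import *
s=sense();M=R.from_quat(s['tool_rot']).as_matrix()
print(np.degrees(np.arctan2(M[1,0],M[0,0])), (M.T@(np.array([.6162,-.1223,0])-s['tcp_pos'])).round(4))
snap('wrist','w6')
E
```

```text
t: 29.5
tcp_pos: [0.4746, 0.1283, 0.0869]
tool_rot: [0.996, -0.092, 0.001, -0.0]
force: [-0.8, -1.1, 7.3]
finger_gap: 0.138
gripper_force: 33.7
t: 30.75
tcp_pos: [0.6156, -0.1245, 0.1757]
tool_rot: [0.996, -0.093, -0.0, -0.0]
force: [0.9, 0.2, 0.2]
finger_gap: 0.398
gripper_force: 0.0
t: 32.0
tcp_pos: [0.6151, -0.1231, 0.1758]
tool_rot: [0.835, 0.551, -0.0, -0.0]
force: [-0.1, -0.5, 0.6]
finger_gap: 1.003
gripper_force: 0.0
66.83515272726441 [0.0011 0.0008 0.1758]
```

View pics/w6.png

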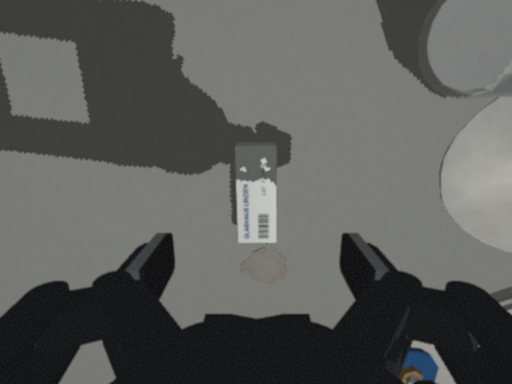

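The box is square between the fingers, with its top face at u 236–276 and v 145–242.

```bash
python3 - <<'E'
from h import *
s=sense();M=R.from_quat(s['tool_rot']).as_matrix();p=eyes.camera_params('wrist')
c=np.mean([ray(p,u,v,.029) for u,v in [(237,145),(276,145),(276,242),(238,242)]],0)
print(c,(M.T@(c-s['tcp_pos'])).round(4), np.linalg.norm(ray(p,276,145,.029)-ray(p,276,242,.029)))
E
```

```text
[ 0.61564439 -0.12137923  0.029     ] [ 1.700e-03 -1.000e-04  1.468e-01] 0.08204720841534412
```

```bash
python3 -m inch '[{"dx":0.1,"dy":0,"dz":4.5,"wx":0,"wy":0,"wz":0},{"dx":0,"dy":0,"dz":3,"wx":0,"wy":0,"wz":0},{"dx":0,"dy":0,"dz":1.5,"wx":0,"wy":0,"wz":0},{"dx":0,"dy":0,"dz":0.4,"wx":0,"wy":0,"wz":0},{"dx":0,"dy":0,"dz":0,"wx":0,"wy":0,"wz":0}]' && python3 -m inch '[{"dx":0,"dy":0,"dz":0,"wx":0,"wy":0,"wz":0},{"dx":0,"dy":0,"dz":0,"wx":0,"wy":0,"wz":0},{"dx":0,"dy":0,"dz":0,"wx":0,"wy":0,"wz":0},{"dx":0,"dy":0,"dz":0,"wx":0,"wy":0,"wz":0},{"dx":0,"dy":0,"dz":0,"wx":0,"wy":0,"wz":0},{"dx":0,"dy":0,"dz":0,"wx":0,"wy":0,"wz":0}]' 0.1 40
```

```text
t: 32.67
tcp_pos: [0.6162, -0.1224, 0.0825]
tool_rot: [0.834, 0.552, 0.0, 0.001]
force: [0.7, -0.5, 0.0]
finger_gap: 1.001
gripper_force: 0.0
t: 33.42
tcp_pos: [0.616, -0.1223, 0.0827]
tool_rot: [0.834, 0.552, 0.0, 0.0]
force: [-1.5, -0.4, 5.4]
finger_gap: 0.37
gripper_force: 42.2
```

```bash
python3 -m inch '[{"dx":0,"dy":0,"dz":-4,"wx":0,"wy":0,"wz":0},{"dx":0,"dy":0,"dz":-4,"wx":0,"wy":0,"wz":0},{"dx":3.1,"dy":-4,"dz":0,"wx":0,"wy":0,"wz":0},{"dx":3.1,"dy":-4,"dz":0,"wx":0,"wy":0,"wz":0},{"dx":3.1,"dy":-4,"dz":0,"wx":0,"wy":0,"wz":0},{"dx":3.1,"dy":-4,"dz":0,"wx":0,"wy":0,"wz":0},{"dx":3.2,"dy":-3.9,"dz":0,"wx":0,"wy":0,"wz":0},{"dx":3.2,"dy":-3.9,"dz":0,"wx":0,"wy":0,"wz":0},{"dx":3.2,"dy":-3.9,"dz":0,"wx":0,"wy":0,"wz":0}]' && python3 -m inch '[{"dx":0,"dy":0,"dz":0,"wx":0,"wy":0,"wz":9.7},{"dx":0,"dy":0,"dz":0,"wx":0,"wy":0,"wz":9.7},{"dx":0,"dy":0,"dz":0,"wx":0,"wy":0,"wz":9.7},{"dx":0,"dy":0,"dz":0,"wx":0,"wy":0,"wz":9.7},{"dx":0,"dy":0,"dz":0,"wx":0,"wy":0,"wz":9.7},{"dx":0,"dy":0,"dz":0,"wx":0,"wy":0,"wz":9.7},{"dx":0,"dy":0,"dz":0,"wx":0,"wy":0,"wz":9.7},{"dx":0,"dy":0,"dz":0,"wx":0,"wy":0,"wz":9.7},{"dx":0,"dy":0,"dz":0,"wx":0,"wy":0,"wz":0},{"dx":0,"dy":0,"dz":0,"wx":0,"wy":0,"wz":0}]'; python3 - <<'E'
from h import *
s=sense();M=R.from_quat(s['tool_rot']).as_matrix()
print(np.degrees(np.arctan2(M[1,0],M[0,0])), (M.T@(np.array([.448,.1896,0])-s['tcp_pos'])).round(4))
E
```

```text
t: 34.55
tcp_pos: [0.4457, 0.1899, 0.1616]
tool_rot: [0.834, 0.552, -0.0, -0.0]
force: [0.8, 0.8, -1.2]
finger_gap: 0.371
gripper_force: 41.5
t: 35.8
tcp_pos: [0.4466, 0.1886, 0.1617]
tool_rot: [0.996, -0.091, -0.0, 0.0]
force: [-0.6, 0.0, -1.6]
finger_gap: 0.371
gripper_force: 41.5
-10.487871603421087 [ 0.0013 -0.0012  0.1617]
```

```bash
python3 -m inch '[{"dx":0.1,"dy":-0.1,"dz":3.5,"wx":0,"wy":0,"wz":0},{"dx":0,"dy":0,"dz":2.3,"wx":0,"wy":0,"wz":0},{"dx":0,"dy":0,"dz":0.9,"wx":0,"wy":0,"wz":0},{"dx":0,"dy":0,"dz":0.3,"wx":0,"wy":0,"wz":0},{"dx":0,"dy":0,"dz":0,"wx":0,"wy":0,"wz":0},{"dx":0,"dy":0,"dz":0,"wx":0,"wy":0,"wz":0}]'
```

```text
t: 36.55
tcp_pos: [0.4484, 0.1896, 0.0926]
tool_rot: [0.996, -0.092, 0.001, -0.0]
force: [-0.9, 0.2, -0.7]
finger_gap: 0.374
gripper_force: 41.4
```

```bash
python3 -m inch '[{"dx":0,"dy":0,"dz":0.15,"wx":0,"wy":0,"wz":0},{"dx":0,"dy":0,"dz":0,"wx":0,"wy":0,"wz":0},{"dx":0,"dy":0,"dz":0,"wx":0,"wy":0,"wz":0}]' && python3 -m inch '[{"dx":0,"dy":0,"dz":0,"wx":0,"wy":0,"wz":0},{"dx":0,"dy":0,"dz":0,"wx":0,"wy":0,"wz":0},{"dx":0,"dy":0,"dz":0,"wx":0,"wy":0,"wz":0},{"dx":0,"dy":0,"dz":-2,"wx":0,"wy":0,"wz":0},{"dx":0,"dy":0,"dz":-4,"wx":0,"wy":0,"wz":0},{"dx":0,"dy":0,"dz":-5,"wx":0,"wy":0,"wz":0},{"dx":-1,"dy":0,"dz":-5,"wx":0,"wy":0,"wz":0},{"dx":-1,"dy":0,"dz":-5,"wx":0,"wy":0,"wz":0},{"dx":0,"dy":0,"dz":0,"wx":0,"wy":0,"wz":0},{"dx":0,"dy":0,"dz":0,"wx":0,"wy":0,"wz":0}]' 0.6; python3 - <<'E'
from h import *
import json
im,p=snap('wrist','w7'); json.dump({k:np.array(v).tolist() for k,v in p.items()},open('w7.json','w'))
E
```

```text
t: 36.92
tcp_pos: [0.448, 0.1895, 0.0906]
tool_rot: [0.996, -0.093, 0.0, -0.0]
force: [-1.1, 0.1, 0.5]
finger_gap: 0.37
gripper_force: 41.6
t: 38.17
tcp_pos: [0.4277, 0.193, 0.3]
tool_rot: [0.996, -0.093, -0.0, 0.0]
force: [-0.4, -0.1, -0.8]
finger_gap: 0.602
gripper_force: 0.0
```

View pics/w7.png

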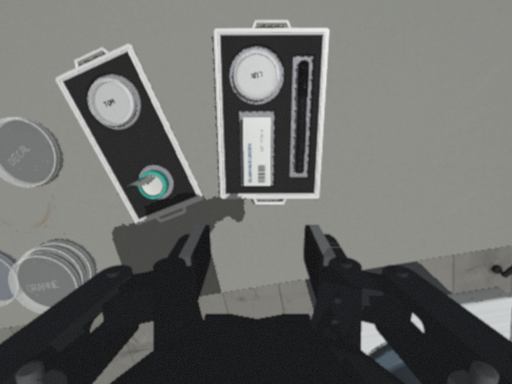

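The view shows all five things inside their cut-outs: dishes at (257,75) and (114,101), box at (257,151), pen at (301,117) and cap at (153,184). I'll check these against the goals.

```bash
python3 - <<'E'
from h import *
import json
p=json.load(open('w7.json'))
for n,u,v,z,g,yaw in [('dW',257,75,.021,(.5354,.173),-10.74),('dN',114,101,.021,(.5377,.3508),11.14),('box',257,151,.037,(.448,.1896),-10.74),('pen',301,117,.020,(.4741,.1287),-10.74),('cap',153,184,.022,(.4298,.3296),11.14)]:
    d=ray(p,u,v,z)[:2]-g; a=np.radians(yaw); print(n,(np.array([[np.cos(a),np.sin(a)],[-np.sin(a),np.cos(a)]])@d*1000).round(1))
E
```

```text
dW [-0.8 -0.9]
dN [-1.1 -5.5]
box [ 1.8 -1.1]
pen [3.8 0.5]
cap [ 0.5 -1.6]
```

The narrow-tray dish reads 5.5 mm off centre, so I'll measure it properly with a mask.

```bash
python3 - <<'E'
from h import *
import json
p=json.load(open('w7.json'));im=cv2.imread('pics/w7.png')
for u,v,th in [(114,101,165),(257,75,165)]:
    m=np.zeros(im.shape[:2],np.uint8); q=im[v-32:v+32,u-32:u+32].min(2); print(np.percentile(q,[5,30,50,70,95]))
    m[v-32:v+32,u-32:u+32]=(q>th)*255
    c=max(cv2.findContours(m,0,cv2.CHAIN_APPROX_NONE)[0],key=cv2.contourArea)[:,0]
    w=np.array([ray(p,a,b,.021)[:2] for a,b in c],np.float32); print(cv2.minEnclosingCircle(w))
i=im[60:220,50:330]; cv2.imwrite('pics/w7c.png',cv2.resize(np.hstack([im[60:140,70:160],im[35:115,212:302]]),None,fx=4,fy=4,interpolation=cv2.INTER_CUBIC))
E
```

```text
[ 39.   45.  138.5 182.  194. ]
((0.5380027294158936, 0.3491310775279999), 0.026667198166251183)
[ 39.  44. 145. 195. 206.]
((0.5356517434120178, 0.17236801981925964), 0.027465898543596268)
```

View pics/w7c.png

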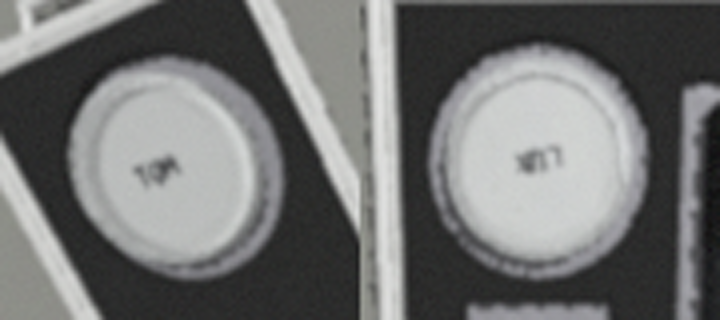

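Both dishes lie flat with floor showing around them, and the masks put them within 2 mm of centre. The robot is clear, so I'll hand in.

```bash
python3 -c "
from station import workorder
print(workorder.sign_off())"
```

```text
the job is handed in; nothing more can be done
None
```

Both kits are made up and the job is handed in at about 38 s of the 115 s allowed: all five items were seen resting in their own cut-outs, within 4 mm of centre by the last wrist picture, though sign-off returned no verdict.

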